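Wedge the tool rest into its dovetail way

ROBOT

A 6-joint arm with a two-finger parallel gripper is mounted at the origin on the work surface. World frame = base frame: x ahead of the robot, y to its left, z up, the work surface at z = 0. Lengths are in m, angles in rad, forces in N, time in s.
With the tool pointing down it reaches from about 0.25 to 0.775 m from the base axis. Payload 4 kg.
Tool frame: the origin (TCP) lies at the centre of the arm's flange, where the gripper is bolted on; the fingertips stand 199 mm ahead of it and the grasp point (between the pads) lies 180 mm ahead of it (robot.tcp_to_tips is the z of the fingertips in the tool frame, in m); z points along the fingers, y is the line along which they close (so a half turn about z gives the same grasp; the last joint's range is limited). The gripper opens to 94 mm and grips with 3 to 60 N. Pads are 16 mm wide; open, the fingers measure 119 mm over their backs; the gripper's body (75 mm by 177 mm) begins 78 mm behind the grasp point.
Start: joints at [-1.293, 0.087, 1.371, -0, 1.684, -0.103], TCP at [0.204, -0.511, 0.405] pointing down, gripper open.
Joint ranges: [-3.1, 3.1], [-0.76, 2.03], [0.27, 2.55], [-1.08, 4.22], [0.17, 2.65], [-2.57, 2.57]. Speed limits (rad/s): [2.79, 2.79, 3.14, 3.14, 3.14, 3.14].

INTERFACE

Orientations are given as [roll, pitch, yaw] about the fixed x, y, z axes, in that order (R = Rz(yaw) Ry(pitch) Rx(roll)).
In Python, from bench import robot gives the robot as it stands.
- The arm moves only by the tool play_rows, never from a script. Its arguments are lists of equal length, an entry for each row: "translation": the shift along the tool's x, y, z scaled (see below), a list of three; "twist": the turn, a rotation vector about the tool's x, y, z scaled (see below), a list of three; "gripper": the opening, from -1 (shut) to 1 (fully open). A call has 1 to 8 rows; each row shifts and turns the commanded pose from where the row before left it, along the tool's axes as they then stand; what a row does not reach is not made up. The controller multiplies each number of a shift by 0.04 m and each number of a turn by 0.1 rad. A row lasts 1/10 s, in which the tool goes at most 50 mm and 8.59 degrees, less where a joint would pass 70% of its speed; a pose out of reach is approached as far as the arm can. A call with a number of a shift or a turn outside -1 to 1 is refused whole. A call with a gripper value outside its range is refused whole. The fingers move at their own pace and stop on an object; the grip force is fixed at half the most. Time passes only in rows, so rows that do not move let the fingers close. It gives the time, the measured TCP pose, the force, the opening and the grip force at its end, in the units of the state.
- robot.get_obs(): the state, without advancing time (a new reading comes with each control period).
- robot.snapshot(name): name is "scene" or "top" or "wrist"; returns the picture (400x640x3 uint8, red, green, blue); there is no depth.
- robot.camera_model(name): a dict with "camera_matrix" (3x3 intrinsics, pixels), "k1" (the pictures are not rectified: a ray, as slopes to the right and down, at radius r is drawn at 1 + k1 r^2 times it, then the intrinsics apply), "rvec" (rotation vector, rad) and "tvec" (3), from world to camera coordinates, as OpenCV has them. Camera axes: x right, y down, z forward; pixel columns grow to the right and rows downward; lengths in m; the calibration is good to about 2 mm. A picture is of the moment at which its call begins: read the wrist's pose just before it. camera_model takes no time and is no camera call; for the wrist camera it gives the pose at the moment of the call.
- robot.close_job(): hands the job in; it is judged then, once.
Trained networks look in the newest picture that a camera, given by its name, has taken for a name from the list of things; names that differ only in an ending like _2 or _b are one class to them, and where a whole thing is asked for, a point or a joint stands for the part that bears it (a point fixed in the world has none). Each returns a list of dicts, best first, with "score" (0 to 1); they miss things now and then, are a little off and sometimes report something else, mostly with a low value. They report only what shows in the picture. A call takes as long as a camera call.
- robot.recognise(name, camera): "centre" ([x, y, z] in m, in world coordinates, good to about 4 mm: the middle of the surface that is visible of it).
- robot.spot_point(name, camera): "centre" ([x, y, z] in m, in world coordinates, good to about 4 mm: a listed point, or the origin of a listed thing).
The state is a dict: "time": time; "joint_positions": joint angles; "qvel": joint speeds; "joint_torque": joint torques, N m; "tool_pos": TCP position; "ee_rot": TCP orientation; "wrist_force": force on the tool from outside, world axes, zero at the start; "wrist_torque": the same for the moment, N m; "width": finger opening in m; "finger_force": force on a finger pad.
Only numpy, scipy, OpenCV 4.12 (cv2) and the standard library are available. Lean on these libraries where they do the work, as an engineer would, in place of code of your own. Each camera call takes 0.05 s, during which the arm holds its last target. There are 200 camera calls.

TASK

Fit the wooden tool rest onto the steel bracket for the banding wheel: enter its dovetail foot, crossbar end first, into the open end of the tapered way that faces the robot, and slide it along until it wedges tight and stays put on its own. Finish with a firm but controlled push (about 18 N by hand), never ramming it, let go, and leave the other things on the bench alone.

Things in the scene. Friction and masses are not known exactly. Their poses are not given: they have to be found in the camera images.
- rest_grip (a point): Loose wooden tool rest (0.25 to 0.5 kg) standing on its foot: centre of its gripping rib, 72 long (x) x 24 wide (y) x 42 mm high, 41 mm above the foot's underside, 14 mm behind (-x) the foot's middle. Grip the rib across y from above. x points to the narrow leading end, which carries the crossbar; z up. Seated in the way this point is on the way's centre line, 53 mm above the bench.
- rest_foot (a point): Underside of the same rest, middle of its dovetail foot: 100 mm long, 20 thick, flared 25 degrees (wider below). Its +y side is straight, 22 mm from this point at mid height; its -y side tapers 8 degrees, 26 mm from it, narrower to +x. 40 mm ahead of it an upright 16 mm thick carries a round crossbar, 130 mm along y, 16 mm thick, its axis 68 mm above the underside.
- rest_back (a point): Centre of the flat rear face of the rib (36 mm behind rest_grip, same height, flush with the foot's rear end, 21 mm above the foot's top): a place to push the rest along its +x, above the rails.
- way: Fixed steel bracket with the dovetail way, screwed to the bench. Origin: underside, mid way. Base plate 170 (x) x 150 (y) x 12 mm; its top is the way's floor. x is the sliding direction: open mouth at x = -75 mm facing the robot, narrowing to +x, no end stop. Rails 150 mm long, 22 mm above the floor, undercut 25 degrees. The +y rail is fixed and straight, face 22 mm from the centre line at mid height.
- way_mouth (a point): Middle of the open mouth, on the floor; axes as the bracket's. The -y side of the way is a strip tapered 8 degrees whose setting is not known: the foot first feels it with its middle from 22 mm before to 22 mm beyond the middle of the way (75 mm in from here), and is tight some 8 to 15 mm further on. Until then it is loose sideways, towards -y, by 0.14 mm per mm still to go.
- strip (a joint): How far (m) the wedged foot presses the tapered strip back on its stiff springs (4 N per mm): 0 when free. About 1.5 mm is properly tight; under 0.9 mm is not tight; more than 2.3 mm is rammed. An 18 N push along the way gives about 1.5 mm, more or less with friction (push low and straight), which then holds the rest. The reading is noisy.
- tub: White open plastic tub, 90 mm across, 60 mm high, origin at the bottom; a bystander. The tub and the rest may change places.
- stamp_a: Clay stamp with a grip, 44 mm across, 36 mm high, beside the bracket; a bystander.
- stamp_b: Clay ring stamp, 52 mm across, 22 mm high, beside the bracket; a bystander.
- trimmer: Brush lying on the bench; a bystander.
- coffee: Paper cup, 80 mm across, 110 mm high; a bystander.

How it is judged:
By the outcome, as a careful person would: the job done as asked, in the order asked, and still so for the second after the job is handed in, with the robot touching nothing.
It also fails if it takes over 72 s, if anything falls off the work surface, if the arm or the gripper's body presses on something with over 40 N, if the wrist force passes 120 N, or if a joint passes its speed limit or range.

## Working session

There is one attempt and no reset: what is moved stays moved. The work goes in short steps, Python scripts to look and compute and a tool call to move; the robot and the scene stay as the last step left them, time stands still between calls to the robot, and variables do not carry over. Pictures are saved under pics/ and viewed, at most 10 in all, crops included, and the job is handed in when it is done.

Besides the shell and the picture viewer there is one more tool, called after "Emit:" by a JSON object that holds its "api" and its "payload", one argument or row to a line. play_rows: Moves the arm, as the interface text tells. Its arguments: {"type":"object","properties":{"translation":{"type":"array","items":{"type":"array","items":{"type":"number","minimum":-1,"maximum":1}}},"twist":{"type":"array","items":{"type":"array","items":{"type":"number","minimum":-1,"maximum":1}}},"gripper":{"type":"array","items":{"type":"number"}}},"required":["translation","twist","gripper"]}

```bash
mkdir -p pics; ls
python3 - <<'E'
from bench import robot
import cv2,numpy as np
o=robot.get_obs();print(o)
for c in ["scene","top"]:
    im=robot.snapshot(c);cv2.imwrite(f"pics/{c}0.png",im[:,:,::-1])
    for n in ["rest_grip","rest_foot","rest_back","way","way_mouth","tub","stamp_a","trimmer","coffee"]:
        print(c,n,[(np.round(d["centre"],4).tolist(),round(d["score"],2)) for d in robot.spot_point(n,c)[:3]])
m=robot.camera_model("top");print(m)
E
```

```text
pics
{'time': 0.0, 'joint_positions': array([-1.29312387e+00,  8.79646730e-02,  1.37218770e+00,  1.22731407e-06,
        1.68358730e+00, -1.03143887e-01]), 'qvel': array([ 0.0004936 ,  0.00051439, -0.00204763, -0.00102639, -0.000335  ,
       -0.00028   ]), 'joint_torque': array([-1.13170088e-03, -3.40185893e+01, -3.02429545e+01,  7.17499363e-02,
        3.31376377e-02, -1.48148911e-04]), 'tool_pos': array([ 0.20437008, -0.5105163 ,  0.40353218]), 'ee_rot': array([-3.13945717e+00, -2.22272791e-04,  3.80816247e-01]), 'wrist_force': array([-0.33218722, -0.47727294,  1.17438517]), 'wrist_torque': array([ 0.00176355,  0.04289326, -0.02851029]), 'finger_force': 0.0, 'width': 0.09419213651940361}
scene rest_grip [([0.4283, 0.3344, 0.0393], 0.35)]
scene rest_foot [([0.4836, 0.3248, 0.0027], 0.95)]
scene rest_back [([0.4292, 0.3339, 0.0348], 0.92), ([0.4663, 0.3249, 0.0449], 0.27)]
scene way [([0.604, 0.0362, 0.0004], 0.83)]
scene way_mouth [([0.5248, 0.0515, 0.0125], 0.69)]
scene tub [([0.4641, -0.2916, -0.0044], 0.7)]
scene stamp_a [([0.6486, 0.1697, 0.0015], 0.88), ([0.6003, -0.1, 0.0016]
[... 280 characters left out ...]
, 0.1681, -0.0041], 0.46)]
top rest_back [([0.4341, 0.337, 0.0397], 0.64)]
top way [([0.5954, 0.0383, 0.0003], 0.74)]
top way_mouth [([0.5255, 0.0443, 0.0126], 0.87)]
top tub [([0.4685, -0.2896, -0.0003], 0.82)]
top stamp_a [([0.6047, -0.1024, -0.0024], 0.73), ([0.6497, 0.1678, -0.0015], 0.47)]
top trimmer [([0.4034, 0.4508, -0.0045], 0.71)]
top coffee [([0.6662, 0.3932, 0.0004], 0.61)]
{'camera_matrix': array([[374.31806583,   0.        , 321.68872462],
       [  0.        , 374.31806583, 206.79934905],
       [  0.        ,   0.        ,   1.        ]]), 'k1': -0.005130607264696509, 'rvec': array([ 2.12572163, -2.10382602,  0.21926974]), 'tvec': array([0.08961798, 0.57114196, 0.85133051])}
```

View pics/scene0.png

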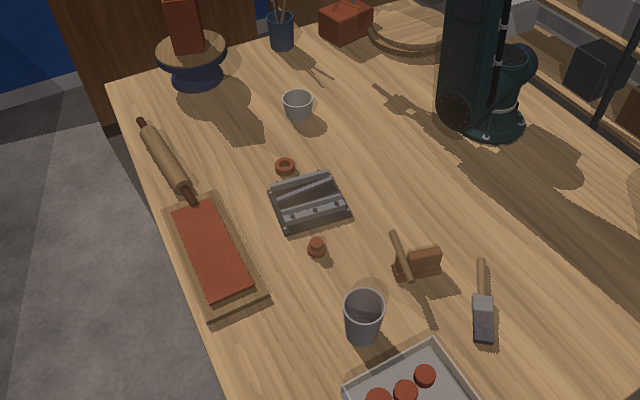

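View pics/top0.png

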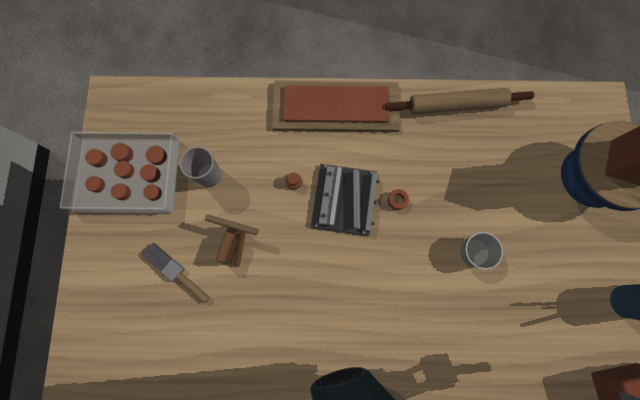

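The scene shows the rest with its crossbar at top-picture (230,235), and the way at (346,200). The networks agree with both positions. Next I'll write a helper and look closer with the wrist camera.

```bash
cat > h.py <<'E'
from bench import robot
import numpy as np, cv2, sys
from scipy.spatial.transform import Rotation as Ro
def rows(pos,yaw,n,start=None):
    """rows of tool-frame moves (units) from the present pose to pos, tool down at yaw"""
    o=robot.get_obs(); p=np.array(o["tool_pos"]); R=Ro.from_euler("xyz",o["ee_rot"])
    G=Ro.from_euler("xyz",[np.pi,0,yaw]); pos=np.array(pos)
    y0=o["ee_rot"][2]; rv=(R.inv()*G).as_rotvec()/n
    d=(pos-p)/n
    T=[];W=[]
    for i in range(n):
        T.append(np.round(R.inv().apply(d)/.04,2).tolist()); W.append(np.round(rv/.1,2).tolist()); R=R*Ro.from_rotvec(rv)
    for k in range(0,n,8): print("T",T[k:k+8],"\nW",W[k:k+8])
def say():
    o=robot.get_obs(); print({k:np.round(o[k],4).tolist() for k in ["time","tool_pos","ee_rot","wrist_force","wrist_torque","width","finger_force"]})
E
python3 - <<'E'
from h import *
m=robot.camera_model("wrist");o=robot.get_obs()
Rc=cv2.Rodrigues(np.array(m["rvec"]))[0];R=Ro.from_euler("xyz",o["ee_rot"]).as_matrix()
c=-Rc.T@m["tvec"];print("cam in tool",R.T@(c-o["tool_pos"]),"axes\n",R.T@Rc.T,m["camera_matrix"][0,0])
rows([.42,.335,.42],2.84,25)
E
```

```text
cam in tool [ 0.08225932 -0.00107071  0.01919581] axes
 [[-1.32680664e-03 -9.59105354e-01 -2.83046214e-01]
 [ 9.99999022e-01 -1.14736560e-03 -7.99731065e-04]
 [ 4.42268857e-04 -2.83046999e-01  9.59105938e-01]] 287.92779748615146
T [[0.51, -0.7, -0.02], [0.58, -0.65, -0.02], [0.64, -0.59, -0.02], [0.7, -0.52, -0.02], [0.75, -0.45, -0.02], [0.79, -0.38, -0.02], [0.82, -0.3, -0.02], [0.85, -0.22, -0.02]] 
W [[-0.0, 0.0, -0.98], [-0.0, 0.0, -0.98], [-0.0, 0.0, -0.98], [-0.0, 0.0, -0.98], [-0.0, 0.0, -0.98], [-0.0, 0.0, -0.98], [-0.0, 0.0, -0.98], [-0.0, 0.0, -0.98]]
T [[0.86, -0.13, -0.02], [0.87, -0.05, -0.02], [0.87, 0.04, -0.02], [0.86, 0.12, -0.02], [0.85, 0.21, -0.02], [0.82, 0.29, -0.02], [0.79, 0.37, -0.02], [0.75, 0.45, -0.02]] 
W [[-0.0, 0.0, -0.98], [-0.0, 0.0, -0.98], [-0.0, 0.0, -0.98], [-0.0, 0.0, -0.98], [-0.0, 0.0, -0.98], [-0.0, 0.0, -0.98], [-0.0, 0.0, -0.98], [-0.0, 0.0, -0.98]]
T [[0.7, 0.52, -0.02], [0.65, 0.58, -0.02], [0.59, 0.64, -0.02], [0.52, 0.7, -0.02], [0.45, 0.75, -0.02], [0.38, 0.79, -0.02], [0.3, 0.82, -0.02], [0.21, 0.85, -0.02]] 
W [[-0.0, 0.0, -0.98], [-0.0, 0.0, -0.98], [-0.0, 0.0, -0.98], [-0.0, 0.0, -0.98], [-0.0, 0.0, -0.98], [-0.0, 0.0, -0.98], [-0.0, 0.0, -0.98], [-0.0, 0.0, -0.98]]
T [[0.13, 0.86, -0.02]] 
W [[-0.0, 0.0, -0.98]]
```

Emit:
{"api": "play_rows", "payload": {
  "translation": [
    [0.5, -0.7, 0],
    [0.58, -0.65, 0],
    [0.64, -0.59, 0],
    [0.7, -0.52, 0],
    [0.75, -0.45, 0],
    [0.79, -0.38, 0],
    [0.82, -0.3, 0],
    [0.85, -0.22, 0]
  ],
  "twist": [
    [0, 0, -0.98],
    [0, 0, -0.98],
    [0, 0, -0.98],
    [0, 0, -0.98],
    [0, 0, -0.98],
    [0, 0, -0.98],
    [0, 0, -0.98],
    [0, 0, -0.98]
  ],
  "gripper": [1, 1, 1, 1, 1, 1, 1, 1]
}}

```text
time: 1.8
tool_pos: [0.2737, -0.2389, 0.4048]
ee_rot: [3.141, 0.0, 1.168]
wrist_force: [0.1, -0.0, 0.5]
width: 0.0939
finger_force: 0.0
```

Emit:
{"api": "play_rows", "payload": {
  "translation": [
    [0.86, -0.13, 0],
    [0.87, -0.05, 0],
    [0.87, 0.04, 0],
    [0.86, 0.12, 0],
    [0.85, 0.21, 0],
    [0.82, 0.29, 0],
    [0.79, 0.37, 0],
    [0.75, 0.45, 0]
  ],
  "twist": [
    [0, 0, -0.98],
    [0, 0, -0.98],
    [0, 0, -0.98],
    [0, 0, -0.98],
    [0, 0, -0.98],
    [0, 0, -0.98],
    [0, 0, -0.98],
    [0, 0, -0.98]
  ],
  "gripper": [1, 1, 1, 1, 1, 1, 1, 1]
}}

```text
time: 2.6
tool_pos: [0.3439, 0.0311, 0.405]
ee_rot: [3.14, 0.001, 1.953]
wrist_force: [0.2, -0.0, -0.4]
width: 0.094
finger_force: 0.0
```

Emit:
{"api": "play_rows", "payload": {
  "translation": [
    [0.7, 0.52, 0],
    [0.65, 0.58, 0],
    [0.59, 0.64, 0],
    [0.52, 0.7, 0],
    [0.45, 0.75, 0],
    [0.38, 0.79, 0],
    [0.3, 0.82, 0],
    [0.21, 0.85, 0]
  ],
  "twist": [
    [0, 0, -0.98],
    [0, 0, -0.98],
    [0, 0, -0.98],
    [0, 0, -0.98],
    [0, 0, -0.98],
    [0, 0, -0.98],
    [0, 0, -0.98],
    [0, 0, -0.98]
  ],
  "gripper": [1, 1, 1, 1, 1, 1, 1, 1]
}}

```text
time: 3.4
tool_pos: [0.4153, 0.3014, 0.4047]
ee_rot: [3.141, 0.0, 2.737]
wrist_force: [-0.0, 0.5, -0.3]
width: 0.0939
finger_force: 0.0
```

Emit:
{"api": "play_rows", "payload": {
  "translation": [
    [0, 0, 0],
    [0, 0, 0]
  ],
  "twist": [
    [0, 0, 0],
    [0, 0, 0]
  ],
  "gripper": [1, 1]
}}

```text
time: 3.6
tool_pos: [0.4152, 0.3002, 0.4042]
ee_rot: [-3.14, -0.0, 2.733]
wrist_force: [0.5, -0.2, 0.1]
width: 0.094
finger_force: 0.0
```

Run:
```python
from h import *
say()
im=robot.snapshot("wrist");cv2.imwrite("pics/w1.png",im[:,:,::-1])
for n in ["rest_grip","rest_foot","rest_back"]:
    print(n,[(np.round(d["centre"],4).tolist(),round(d["score"],2)) for d in robot.spot_point(n,"wrist")[:3]])
```

```text
{'time': 3.6, 'tool_pos': [0.4152, 0.3002, 0.4042], 'ee_rot': [-3.1401, -0.0004, 2.7331], 'wrist_force': [0.4946, -0.2012, 0.1368], 'wrist_torque': [0.0314, -0.129, -0.044], 'width': 0.094, 'finger_force': 0.0}
rest_grip [([0.4679, 0.3243, 0.0406], 0.89)]
rest_foot [([0.4798, 0.321, -0.0009], 0.94)]
rest_back [([0.4362, 0.3392, 0.0408], 0.77), ([0.4044, 0.4504, -0.0019], 0.34)]
```

View pics/w1.png

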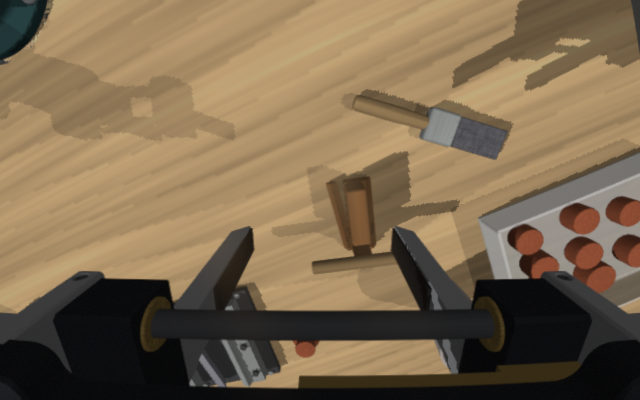

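The wrist picture shows the rest at about (355,215), with the rib's top around (360,215) and the crossbar near (350,263). I'll zoom in to get its yaw.

Run:
```python
import cv2
im=cv2.imread("pics/w1.png")[165:285,300:460]
cv2.imwrite("pics/w1c.png",cv2.resize(im,None,fx=5,fy=5,interpolation=cv2.INTER_CUBIC))
```

```text
(no output)
```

View pics/w1c.png

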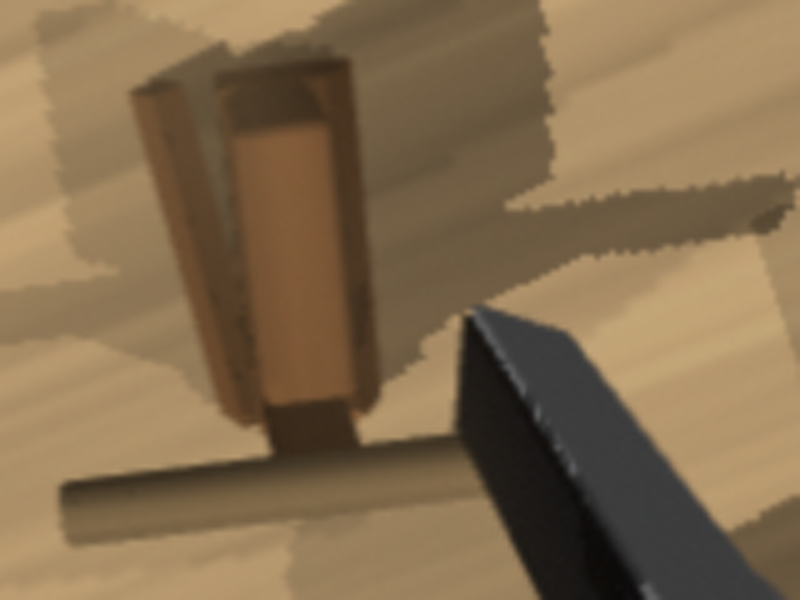

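The crop shows the rib's top rectangle with corners at about (236,130), (330,122), (353,398) and (262,403).

```bash
cat >> h.py <<'E'
def px2w(cam,uv,z,m=None):
    m=m or robot.camera_model(cam); K=m["camera_matrix"]
    uv=np.array(uv,float).reshape(-1,2); q=(uv-[K[0,2],K[1,2]])/[K[0,0],K[1,1]]
    s=q.copy()
    for _ in range(8): s=q/(1+m["k1"]*(s**2).sum(1,keepdims=True))
    Rc=cv2.Rodrigues(np.array(m["rvec"]))[0]; c=-Rc.T@np.array(m["tvec"])
    d=np.c_[s,np.ones(len(s))]@Rc
    return c+d*((z-c[2])/d[:,2])[:,None]
E
python3 - <<'E'
from h import *
uv=np.array([[236,130],[330,122],[353,398],[262,403]])/5+[300,165]
w=px2w("wrist",uv,.062);print(w)
b=(w[0]+w[1])/2;f=(w[2]+w[3])/2;d=f-b
print("len",np.linalg.norm(d),"width",np.linalg.norm(w[0]-w[1]),"yaw",np.arctan2(d[1],d[0]),"mid",(b+f)/2)
bar=np.array([[62,515],[475,465]])/5+[300,165]
print(px2w("wrist",bar,.068))
# view pose: behind and higher
yaw=np.arctan2(d[1],d[0])+np.pi
c=(b+f)/2
rows([c[0],c[1],.33],yaw,3)
E
```

```text
[[0.43145532 0.32414107 0.062     ]
 [0.43844061 0.34496928 0.062     ]
 [0.50671311 0.32478835 0.062     ]
 [0.49889587 0.30364718 0.062     ]]
len 0.07083867010741024 width 0.021968354788149146 yaw -0.2911924732803697 mid [0.46887623 0.32438647 0.062     ]
[[0.50449444 0.2471123  0.068     ]
 [0.53288356 0.34617351 0.068     ]]
T [[-0.33, 0.37, 0.63], [-0.34, 0.36, 0.63], [-0.35, 0.35, 0.63]] 
W [[0.0, 0.0, -0.4], [0.0, 0.0, -0.4], [0.0, 0.0, -0.4]]
```

Emit:
{"api": "play_rows", "payload": {
  "translation": [
    [-0.33, 0.37, 0.63],
    [-0.34, 0.36, 0.63],
    [-0.35, 0.35, 0.63],
    [0, 0, 0.8],
    [0, 0, 0.6],
    [0, 0, 0],
    [0, 0, 0]
  ],
  "twist": [
    [0, 0, -0.4],
    [0, 0, -0.4],
    [0, 0, -0.4],
    [0, 0, 0],
    [0, 0, 0],
    [0, 0, 0],
    [0, 0, 0]
  ],
  "gripper": [1, 1, 1, 1, 1, 1, 1]
}}

```text
time: 4.5
tool_pos: [0.469, 0.3248, 0.2736]
ee_rot: [-3.142, 0.0, 2.852]
wrist_force: [0.2, 0.6, 0.3]
width: 0.0943
finger_force: 0.0
```

Run:
```python
from h import *
say()
im=robot.snapshot("wrist");cv2.imwrite("pics/w2.png",im[:,:,::-1])
for n in ["rest_grip","rest_foot","rest_back"]:
    print(n,[(np.round(d["centre"],4).tolist(),round(d["score"],2)) for d in robot.spot_point(n,"wrist")[:3]])
rows([.469,.3245,.228],-.287+np.pi,3)
```

```text
{'time': 4.5, 'tool_pos': [0.469, 0.3248, 0.2736], 'ee_rot': [-3.1415, 0.0001, 2.8517], 'wrist_force': [0.1613, 0.6139, 0.2774], 'wrist_torque': [0.0746, -0.1814, 0.0033], 'width': 0.0943, 'finger_force': 0.0}
rest_grip [([0.4696, 0.324, 0.043], 0.87)]
rest_foot []
rest_back [([0.4329, 0.3392, 0.0405], 0.82)]
T [[0.0, -0.01, 0.4], [0.0, -0.01, 0.4], [0.0, -0.01, 0.4]] 
W [[0.01, 0.01, -0.01], [0.01, 0.01, -0.01], [0.01, 0.01, -0.01]]
```

View pics/w2.png

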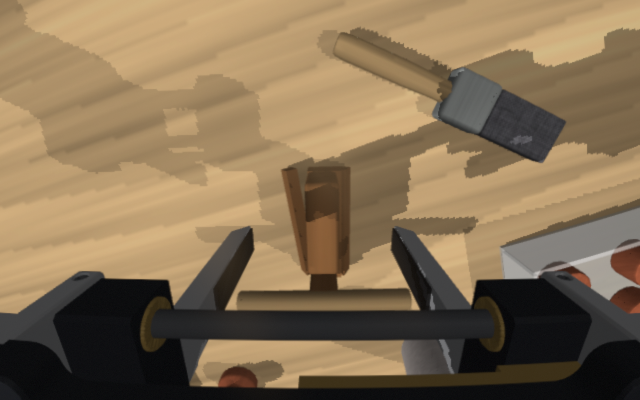

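The rib sits centred between the fingers and square to them, so I'll grasp it.

Emit:
{"api": "play_rows", "payload": {
  "translation": [
    [0, 0, 0.38],
    [0, 0, 0.38],
    [0, 0, 0.38],
    [0, 0, 0],
    [0, 0, 0],
    [0, 0, 0],
    [0, 0, 0],
    [0, 0, 0]
  ],
  "twist": [
    [0, 0, 0],
    [0, 0, 0],
    [0, 0, 0],
    [0, 0, 0],
    [0, 0, 0],
    [0, 0, 0],
    [0, 0, 0],
    [0, 0, 0]
  ],
  "gripper": [1, 1, 1, 1, -1, -1, -1, -1]
}}

```text
time: 5.5
tool_pos: [0.4691, 0.3255, 0.2282]
ee_rot: [3.141, 0.001, 2.853]
wrist_force: [0.2, -0.1, -0.2]
width: 0.0655
finger_force: 0.0
```

Emit:
{"api": "play_rows", "payload": {
  "translation": [
    [0, 0, 0],
    [0, 0, 0],
    [0, 0, 0],
    [0, 0, 0]
  ],
  "twist": [
    [0, 0, 0],
    [0, 0, 0],
    [0, 0, 0],
    [0, 0, 0]
  ],
  "gripper": [-1, -1, -1, -1]
}}

```text
time: 5.9
tool_pos: [0.4688, 0.3254, 0.2275]
ee_rot: [-3.142, 0.0, 2.853]
wrist_force: [0.5, 0.3, -1.2]
width: 0.0334
finger_force: 0.0
```

Run:
```python
from h import *
say()
```

```text
{'time': 5.9, 'tool_pos': [0.4688, 0.3254, 0.2275], 'ee_rot': [-3.1415, 0.0001, 2.8528], 'wrist_force': [0.4763, 0.2906, -1.2496], 'wrist_torque': [0.0475, -0.1169, -0.03], 'width': 0.0334, 'finger_force': 0.0}
```

Emit:
{"api": "play_rows", "payload": {
  "translation": [
    [0, 0, 0],
    [0, 0, 0],
    [0, 0, 0],
    [0, 0, 0],
    [0, 0, -0.5],
    [0, 0, -1],
    [0, 0, 0],
    [0, 0, 0]
  ],
  "twist": [
    [0, 0, 0],
    [0, 0, 0],
    [0, 0, 0],
    [0, 0, 0],
    [0, 0, 0],
    [0, 0, 0],
    [0, 0, 0],
    [0, 0, 0]
  ],
  "gripper": [-1, -1, -1, -1, -1, -1, -1, -1]
}}

```text
time: 6.7
tool_pos: [0.4688, 0.3254, 0.2871]
ee_rot: [3.141, 0.0, 2.853]
wrist_force: [-0.1, -0.0, -4.9]
width: 0.0235
finger_force: 29.9
```

Run:
```python
from h import *
say()
im=robot.snapshot("wrist")
for n in ["rest_grip","rest_foot","rest_back"]:
    print(n,[(np.round(d["centre"],4).tolist(),round(d["score"],2)) for d in robot.spot_point(n,"wrist")[:3]])
# move to a viewpoint behind the way mouth, rest still high: TCP at y~.05, x .40
rows([.36,.06,.33],-.1+np.pi,9)
```

```text
{'time': 6.7, 'tool_pos': [0.4688, 0.3254, 0.2871], 'ee_rot': [3.141, 0.0004, 2.8529], 'wrist_force': [-0.0589, -0.0294, -4.948], 'wrist_torque': [0.0296, -0.0339, 0.0054], 'width': 0.0235, 'finger_force': 29.9088}
rest_grip [([0.471, 0.3242, 0.0996], 0.71)]
rest_foot []
rest_back []
T [[0.08, -0.79, -0.12], [0.1, -0.79, -0.12], [0.11, -0.79, -0.12], [0.13, -0.79, -0.12], [0.14, -0.78, -0.12], [0.16, -0.78, -0.12], [0.18, -0.78, -0.13], [0.19, -0.77, -0.13]] 
W [[-0.0, -0.0, -0.21], [-0.0, -0.0, -0.21], [-0.0, -0.0, -0.21], [-0.0, -0.0, -0.21], [-0.0, -0.0, -0.21], [-0.0, -0.0, -0.21], [-0.0, -0.0, -0.21], [-0.0, -0.0, -0.21]]
T [[0.21, -0.77, -0.13]] 
W [[-0.0, -0.0, -0.21]]
```

Run:
```python
from h import *
rows([.66,.04,.40],-.1+np.pi,10)
```

```text
T [[-0.66, -0.55, -0.29], [-0.65, -0.56, -0.29], [-0.64, -0.57, -0.29], [-0.63, -0.58, -0.29], [-0.62, -0.6, -0.29], [-0.61, -0.61, -0.29], [-0.6, -0.62, -0.29], [-0.58, -0.63, -0.29]] 
W [[-0.0, -0.0, -0.19], [-0.0, -0.0, -0.19], [-0.0, -0.0, -0.19], [-0.0, -0.0, -0.19], [-0.0, -0.0, -0.19], [-0.0, -0.0, -0.19], [-0.0, -0.0, -0.19], [-0.0, -0.0, -0.19]]
T [[-0.57, -0.64, -0.29], [-0.56, -0.65, -0.29]] 
W [[-0.0, -0.0, -0.19], [-0.0, -0.0, -0.19]]
```

Emit:
{"api": "play_rows", "payload": {
  "translation": [
    [-0.66, -0.55, -0.29],
    [-0.65, -0.56, -0.29],
    [-0.64, -0.57, -0.29],
    [-0.63, -0.58, -0.29],
    [-0.62, -0.6, -0.29],
    [-0.61, -0.61, -0.29],
    [-0.6, -0.62, -0.29],
    [-0.58, -0.63, -0.29]
  ],
  "twist": [
    [0, 0, -0.19],
    [0, 0, -0.19],
    [0, 0, -0.19],
    [0, 0, -0.19],
    [0, 0, -0.19],
    [0, 0, -0.19],
    [0, 0, -0.19],
    [0, 0, -0.19]
  ],
  "gripper": [-1, -1, -1, -1, -1, -1, -1, -1]
}}

```text
time: 7.7
tool_pos: [0.6227, 0.0957, 0.3785]
ee_rot: [-3.141, -0.003, 3.005]
wrist_force: [1.1, 0.9, -4.7]
width: 0.0239
finger_force: 29.9
```

Emit:
{"api": "play_rows", "payload": {
  "translation": [
    [-0.57, -0.64, -0.29],
    [-0.56, -0.65, -0.29],
    [0, 0, 0],
    [0, 0, 0],
    [0, 0, 0]
  ],
  "twist": [
    [0, 0, -0.19],
    [0, 0, -0.19],
    [0, 0, 0],
    [0, 0, 0],
    [0, 0, 0]
  ],
  "gripper": [-1, -1, -1, -1, -1]
}}

```text
time: 8.2
tool_pos: [0.6601, 0.0408, 0.4015]
ee_rot: [3.141, -0.004, 3.044]
wrist_force: [-0.1, 0.0, -4.8]
width: 0.0237
finger_force: 29.9
```

Run:
```python
from h import *
say()
im=robot.snapshot("wrist");cv2.imwrite("pics/w3.png",im[:,:,::-1])
for n in ["way","way_mouth","rest_grip","rest_back"]:
    print(n,[(np.round(d["centre"],4).tolist(),round(d["score"],2)) for d in robot.spot_point(n,"wrist")[:3]])
m=robot.camera_model("wrist");np.save("m3.npy",m,allow_pickle=True)
pts=np.array([[.52,.05,.012],[.6,.04,.012]])
print(cv2.projectPoints(pts,m["rvec"],m["tvec"],m["camera_matrix"],np.zeros(4))[0])
cv2.imwrite("pics/w3c.png",cv2.resize(im[0:220,190:450,::-1],None,fx=2.7,fy=2.7,interpolation=cv2.INTER_CUBIC))
```

```text
{'time': 8.2, 'tool_pos': [0.6601, 0.0408, 0.4015], 'ee_rot': [3.1413, -0.0036, 3.0435], 'wrist_force': [-0.148, 0.0084, -4.7547], 'wrist_torque': [-0.0055, -0.0432, -0.0323], 'width': 0.0237, 'finger_force': 29.9328}
way [([0.6011, 0.0374, 0.0031], 0.74)]
way_mouth [([0.526, 0.047, 0.0107], 0.7)]
rest_grip []
rest_back [([0.625, 0.0481, 0.2171], 0.69)]
[[[317.29547033  62.25634982]]

 [[315.96077882 131.86292377]]]
```

View pics/w3c.png

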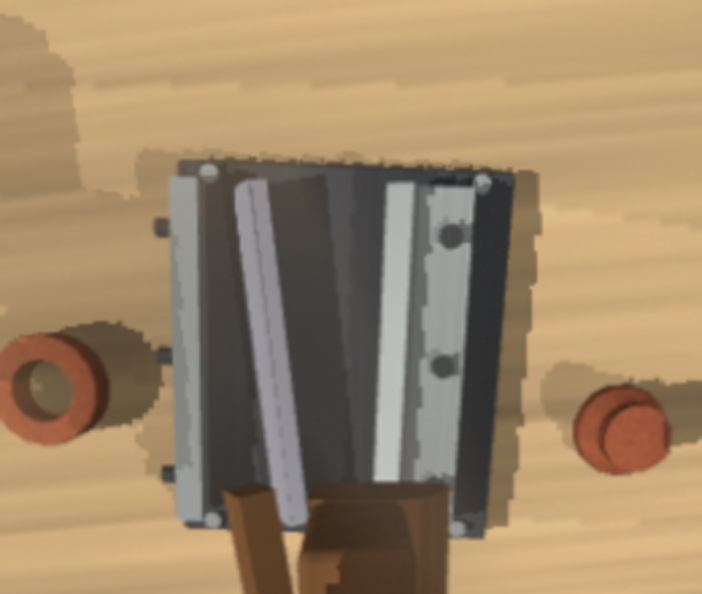

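The crop shows the plate corners at (180,160), (514,172) and (484,537). The fixed rail's inner top edge runs from (388,183) to (373,482), and the tapered strip runs from (236,185) to (285,525).

Run:
```python
from h import *
m=np.load("m3.npy",allow_pickle=True).item()
f=lambda a,z:px2w("wrist",np.array(a)/2.7+[190,0],z,m)
c=f([[180,160],[514,172],[484,537]],.012);print(c)
e1=c[2]-c[1];e2=c[1]-c[0];print("plate len",np.linalg.norm(e1),np.linalg.norm(e2),"yaw",np.arctan2(e1[1],e1[0]),np.arctan2(e2[1],e2[0])-np.pi/2)
print("plate centre",(c[0]+c[2])/2)
r=f([[388,183],[373,482]],.034);d=r[1]-r[0];print("rail",r,"yaw",np.arctan2(d[1],d[0]))
for yaw in[-.105]:
    x=np.array([np.cos(yaw),np.sin(yaw)]);y=np.array([-x[1],x[0]])
    for p in r: print("rail edge along x,y",p[:2]@x,p[:2]@y,"-> centre line y",p[:2]@y-.0169)
    for p in [c[0],c[1],c[2]]: print("corner",p[:2]@x,p[:2]@y)
    for p in [(.6011,.0374),(.5954,.0383),(.604,.0362)]: print("way",np.dot(p,x),np.dot(p,y))
    for p in [(.526,.047),(.5255,.0443),(.5248,.0515)]: print("mouth",np.dot(p,x),np.dot(p,y))
```

```text
[[ 0.50745008 -0.02169904  0.012     ]
 [ 0.52710338  0.12527257  0.012     ]
 [ 0.69508951  0.10243778  0.012     ]]
plate len 0.1695310196805459 0.148279825948383 yaw -0.13510454654051837 -0.13293310942814918
plate centre [0.60126979 0.04036937 0.012     ]
rail [[0.52943206 0.06795421 0.034     ]
 [0.65655946 0.04974494 0.034     ]] yaw -0.14226872604058863
rail edge along x,y 0.5193941581847443 0.12306823120358257 -> centre line y 0.10616823120358257
rail edge along x,y 0.6477298714455243 0.11828310701425854 -> centre line y 0.10138310701425854
corner 0.5069295484947985 0.03160487461477219
corner 0.511070926492338 0.17982685601957007
corner 0.680525130372766 0.17472397240576604
way 0.5938696913539215 0.10019361102983507
way 0.5881067572943092 0.10049125347398408
way 0.5968794883884869 0.09930416074414063
mouth 0.5181771510707522 0.10186972125317156
mouth 0.5179628841452159 0.09913218774933617
mouth 0.516512127735724 0.10621916918294515
```

```bash
cat >> h.py <<'E'
O=np.array([.6013,.0404]);YW=-.136;X=np.array([np.cos(YW),np.sin(YW)]);Y=np.array([-X[1],X[0]])
def way(x,y,z,n):  # TCP target in way coordinates
    p=O+x*X+y*Y; print("target",p); rows([*p,z],YW+np.pi,n)
def where():
    o=robot.get_obs(); p=o["tool_pos"][:2]-O; f=o["wrist_force"]
    print("t %.2f way x %.1f y %.1f z %.1f mm, dyaw %.4f | F along %.2f side %.2f up %.2f | T %s w %.4f"%(o["time"],1e3*p@X,1e3*p@Y,1e3*o["tool_pos"][2],(o["ee_rot"][2]-YW-np.pi+np.pi)%(2*np.pi)-np.pi,f[:2]@X,f[:2]@Y,f[2],np.round(o["wrist_torque"],2),o["width"]),np.round(o["ee_rot"],4))
E
python3 -c "
from h import *
where();way(-.16,-.004,.30,7)"
```

```text
t 8.45 way x 58.0 y 8.6 z 403.2 mm, dyaw 0.0386 | F along 1.29 side 0.00 up -4.52 | T [ 0.01 -0.04  0.  ] w 0.0239 [-3.1415e+00 -6.0000e-04  3.0442e+00]
target [0.44223508 0.05812992]
T [[0.78, -0.01, 0.37], [0.78, -0.02, 0.37], [0.78, -0.02, 0.37], [0.78, -0.03, 0.37], [0.78, -0.03, 0.37], [0.78, -0.04, 0.37], [0.78, -0.04, 0.37]] 
W [[-0.0, -0.0, 0.06], [-0.0, -0.0, 0.06], [-0.0, -0.0, 0.06], [-0.0, -0.0, 0.06], [-0.0, -0.0, 0.06], [-0.0, -0.0, 0.06], [-0.0, -0.0, 0.06]]
```

Emit:
{"api": "play_rows", "payload": {
  "translation": [
    [0.78, -0.01, 0.37],
    [0.78, -0.02, 0.37],
    [0.78, -0.02, 0.37],
    [0.78, -0.03, 0.37],
    [0.78, -0.03, 0.37],
    [0.78, -0.04, 0.37],
    [0.78, -0.04, 0.37],
    [0, 0, 0]
  ],
  "twist": [
    [0, 0, 0.06],
    [0, 0, 0.06],
    [0, 0, 0.06],
    [0, 0, 0.05],
    [0, 0, 0.05],
    [0, 0, 0.05],
    [0, 0, 0.05],
    [0, 0, 0]
  ],
  "gripper": [-1, -1, -1, -1, -1, -1, -1, -1]
}}

```text
time: 9.25
tool_pos: [0.4373, 0.0586, 0.2956]
ee_rot: [-3.14, -0.011, 3.006]
wrist_force: [-0.2, 0.1, -4.0]
width: 0.024
finger_force: 30.0
```

Emit:
{"api": "play_rows", "payload": {
  "translation": [
    [0, 0, 0.6],
    [0, 0, 0.6],
    [0, 0, 0],
    [0, 0, 0]
  ],
  "twist": [
    [0, 0, 0],
    [0, 0, 0],
    [0, 0, 0],
    [0, 0, 0]
  ],
  "gripper": [-1, -1, -1, -1]
}}

```text
time: 9.65
tool_pos: [0.4427, 0.058, 0.2525]
ee_rot: [-3.142, 0.0, 3.005]
wrist_force: [-0.4, 0.5, -3.5]
width: 0.0238
finger_force: 30.0
```

Run:
```python
from h import *
where();way(-.16,-.004,.2405,1)
for c in ["top","scene","wrist"]:
  im=robot.snapshot(c);cv2.imwrite(f"pics/{c}4.png",im[:,:,::-1])
  for n in ["rest_grip","rest_back","rest_foot"]:
    r=robot.spot_point(n,c)[:1]
    for d in r: p=np.array(d["centre"]);print(c,n,"way x %.1f y %.1f z %.1f"%(1e3*(p[:2]-O)@X,1e3*(p[:2]-O)@Y,1e3*p[2]),round(d["score"],2))
a=cv2.imread("pics/top4.png")[155:245,270:400];b=cv2.imread("pics/scene4.png")[150:240,240:370]
cv2.imwrite("pics/c4.png",cv2.resize(np.hstack([a,b]),(780,270),interpolation=cv2.INTER_CUBIC))
```

```text
t 9.65 way x -159.5 y -4.1 z 252.5 mm, dyaw -0.0004 | F along -0.44 side 0.49 up -3.51 | T [ 0.06 -0.09  0.01] w 0.0238 [-3.1415e+00  4.0000e-04  3.0052e+00]
target [0.44223508 0.05812992]
T [[0.01, 0.0, 0.3]] 
W [[-0.0, 0.0, -0.0]]
top rest_grip way x -87.1 y -349.0 z 1.9 0.64
top rest_back way x -193.0 y 1.5 z 63.5 0.44
scene rest_grip way x -159.1 y -6.9 z 65.6 0.92
scene rest_foot way x -145.4 y -0.4 z 28.3 0.9
wrist rest_grip way x -158.7 y -4.6 z 66.4 0.62
wrist rest_back way x -195.3 y -0.8 z 62.9 0.62
```

View pics/c4.png

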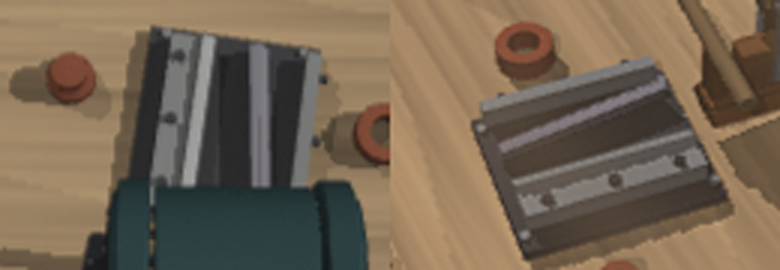

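The combined crop shows the bracket mouth clear, with the rest in line at its left in the scene half. I'll lower it, enter slowly and watch the forces.

Emit:
{"api": "play_rows", "payload": {
  "translation": [
    [0, 0, 0.3],
    [0, 0, 0],
    [-0.2, 0, 0],
    [-0.2, 0, 0],
    [-0.2, 0, 0],
    [-0.15, 0, 0],
    [0, 0, 0],
    [0, 0, 0]
  ],
  "twist": [
    [0, 0, 0],
    [0, 0, 0],
    [0, 0, 0],
    [0, 0, 0],
    [0, 0, 0],
    [0, 0, 0],
    [0, 0, 0],
    [0, 0, 0]
  ],
  "gripper": [-1, -1, -1, -1, -1, -1, -1, -1]
}}

```text
time: 11.05
tool_pos: [0.4725, 0.0537, 0.2398]
ee_rot: [-3.141, -0.0, 3.005]
wrist_force: [-0.7, 0.7, -3.9]
width: 0.0238
finger_force: 30.0
```

```bash
python3 -c "
from h import *
where()"
```

```text
t 11.05 way x -129.4 y -4.3 z 239.8 mm, dyaw -0.0010 | F along -0.75 side 0.62 up -3.93 | T [0.12 0.02 0.03] w 0.0238 [-3.1415e+00 -3.0000e-04  3.0046e+00]
```

Emit:
{"api": "play_rows", "payload": {
  "translation": [
    [-0.2, 0, 0],
    [-0.2, 0, 0],
    [-0.2, 0, 0],
    [-0.2, 0, 0],
    [0, 0, 0],
    [0, 0, 0]
  ],
  "twist": [
    [0, 0, 0],
    [0, 0, 0],
    [0, 0, 0],
    [0, 0, 0],
    [0, 0, 0],
    [0, 0, 0]
  ],
  "gripper": [-1, -1, -1, -1, -1, -1]
}}

```text
time: 11.65
tool_pos: [0.5041, 0.0493, 0.2397]
ee_rot: [-3.141, -0.001, 3.005]
wrist_force: [-0.3, -0.1, -4.5]
width: 0.0237
finger_force: 30.0
```

```bash
python3 -c "
from h import *
where()"
```

```text
t 11.65 way x -97.5 y -4.3 z 239.7 mm, dyaw -0.0009 | F along -0.30 side -0.17 up -4.51 | T [ 0.01 -0.06  0.07] w 0.0237 [-3.1415e+00 -7.0000e-04  3.0047e+00]
```

Emit:
{"api": "play_rows", "payload": {
  "translation": [
    [-0.2, 0.02, 0],
    [-0.2, 0.02, 0],
    [-0.2, 0.01, 0],
    [-0.2, 0, 0],
    [-0.14, 0, 0],
    [0, 0, 0],
    [0, 0, 0]
  ],
  "twist": [
    [0, 0, 0],
    [0, 0, 0],
    [0, 0, 0],
    [0, 0, 0],
    [0, 0, 0],
    [0, 0, 0],
    [0, 0, 0]
  ],
  "gripper": [-1, -1, -1, -1, -1, -1, -1]
}}

```text
time: 12.35
tool_pos: [0.5416, 0.0462, 0.2397]
ee_rot: [3.142, -0.0, 3.005]
wrist_force: [-0.3, 0.4, -4.5]
width: 0.0241
finger_force: 30.0
```

```bash
python3 -c "
from h import *
where()"
```

```text
t 12.35 way x -60.0 y -2.3 z 239.7 mm, dyaw -0.0009 | F along -0.39 side 0.30 up -4.48 | T [ 0.05 -0.03  0.02] w 0.0241 [ 3.1416e+00 -5.0000e-04  3.0047e+00]
```

I'll feel for the straight +y rail before letting go.

Emit:
{"api": "play_rows", "payload": {
  "translation": [
    [0, 0.02, 0],
    [0, 0.02, 0],
    [0, 0, 0],
    [0, 0, 0]
  ],
  "twist": [
    [0, 0, 0],
    [0, 0, 0],
    [0, 0, 0],
    [0, 0, 0]
  ],
  "gripper": [-1, -1, -1, -1]
}}

```text
time: 12.75
tool_pos: [0.5414, 0.047, 0.2397]
ee_rot: [-3.139, -0.0, 3.004]
wrist_force: [0.1, -6.3, -4.7]
width: 0.0243
finger_force: 30.0
```

Emit:
{"api": "play_rows", "payload": {
  "translation": [
    [0, 0.015, 0],
    [0, 0, 0],
    [0, 0, 0]
  ],
  "twist": [
    [0, 0, 0],
    [0, 0, 0],
    [0, 0, 0]
  ],
  "gripper": [-1, -1, -1]
}}

```text
time: 13.05
tool_pos: [0.5415, 0.0472, 0.2398]
ee_rot: [-3.138, -0.0, 3.004]
wrist_force: [-0.5, -5.6, -4.1]
width: 0.0236
finger_force: 30.0
```

```bash
python3 -c "
from h import *
where()"
```

```text
t 13.05 way x -60.2 y -1.3 z 239.8 mm, dyaw -0.0013 | F along 0.28 side -5.65 up -4.06 | T [-1.25  0.08 -0.14] w 0.0236 [-3.1379e+00 -3.0000e-04  3.0043e+00]
```

Emit:
{"api": "play_rows", "payload": {
  "translation": [
    [0, -0.04, 0],
    [0, 0, 0],
    [0, 0, 0],
    [0, 0, 0],
    [0, 0, 0],
    [0, 0, 0],
    [0, 0, 0]
  ],
  "twist": [
    [0, 0, 0],
    [0, 0, 0],
    [0, 0, 0],
    [0, 0, 0],
    [0, 0, 0],
    [0, 0, 0],
    [0, 0, 0]
  ],
  "gripper": [-1, -1, 0, 0, 0, 0, 0]
}}

```text
time: 13.75
tool_pos: [0.5417, 0.0471, 0.2403]
ee_rot: [3.141, 0.001, 3.005]
wrist_force: [-0.5, 0.1, -0.4]
width: 0.047
finger_force: 0.0
```

Emit:
{"api": "play_rows", "payload": {
  "translation": [
    [0, 0, -0.4],
    [0, 0, -0.8],
    [0, 0, -0.5],
    [0.8, 0, 0],
    [0.8, 0, 0],
    [0, 0, 0],
    [0, 0, 0]
  ],
  "twist": [
    [0, 0, 0],
    [0, 0, 0],
    [0, 0, 0],
    [0, 0, 0],
    [0, 0, 0],
    [0, 0, 0],
    [0, 0, 0]
  ],
  "gripper": [0, 0, 0, 0, -1, -1, -1]
}}

```text
time: 14.45
tool_pos: [0.478, 0.0557, 0.3082]
ee_rot: [3.141, 0.001, 3.005]
wrist_force: [0.7, -0.9, -0.3]
width: 0.0264
finger_force: 0.0
```

Run:
```python
from h import *
where()
for c in ["top","scene","wrist"]:
  im=robot.snapshot(c);cv2.imwrite(f"pics/{c}5.png",im[:,:,::-1])
  for n in ["rest_grip","rest_back","rest_foot"]:
    r=robot.spot_point(n,c)[:1]
    for d in r: p=np.array(d["centre"]);print(c,n,"way x %.1f y %.1f z %.1f"%(1e3*(p[:2]-O)@X,1e3*(p[:2]-O)@Y,1e3*p[2]),round(d["score"],2))
way(-.125,-.0012,.237,1)
```

```text
t 14.45 way x -124.3 y -1.6 z 308.2 mm, dyaw -0.0004 | F along 0.83 side -0.81 up -0.30 | T [ 0.03 -0.14  0.02] w 0.0264 [3.1414e+00 1.4000e-03 3.0052e+00]
top rest_grip way x -88.1 y -346.8 z 0.1 0.24
top rest_foot way x 25.3 y 132.9 z -2.1 0.39
scene rest_grip way x -61.3 y -2.4 z 53.1 0.83
scene rest_back way x -100.6 y -1.5 z 49.2 0.76
scene rest_foot way x -44.7 y -2.6 z 11.3 0.85
wrist rest_back way x -95.6 y 1.0 z 53.2 0.64
target [0.47729152 0.05615872]
T [[0.03, 0.01, 1.77]] 
W [[-0.0, -0.0, -0.01]]
```

View pics/wrist5.png

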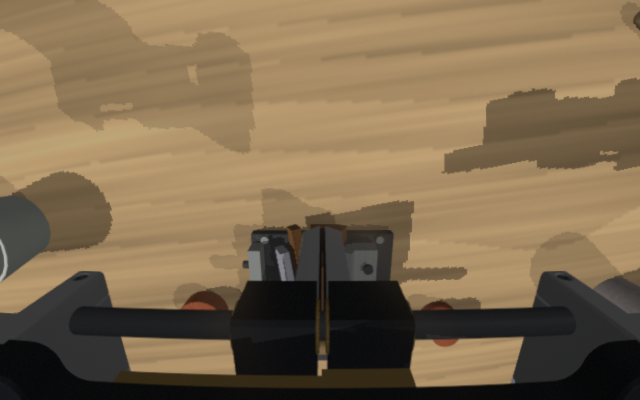

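The wrist picture shows the rest standing in the mouth behind the closed fingers, around (315,235), with both rails visible. I'll lower the closed fingers behind it.

Emit:
{"api": "play_rows", "payload": {
  "translation": [
    [0, 0, 0.6],
    [0, 0, 0.6],
    [0, 0, 0.57],
    [0, 0, 0],
    [0, 0, 0]
  ],
  "twist": [
    [0, 0, 0],
    [0, 0, 0],
    [0, 0, 0],
    [0, 0, 0],
    [0, 0, 0]
  ],
  "gripper": [-1, -1, -1, -1, -1]
}}

```text
time: 15.55
tool_pos: [0.4782, 0.0555, 0.2372]
ee_rot: [-3.141, -0.001, 3.005]
wrist_force: [0.1, 0.5, 1.0]
width: 0.0003
finger_force: 0.0
```

Emit:
{"api": "play_rows", "payload": {
  "translation": [
    [-0.2, 0, 0],
    [-0.2, 0, 0],
    [-0.2, 0, 0],
    [-0.1, 0, 0],
    [0, 0, 0]
  ],
  "twist": [
    [0, 0, 0],
    [0, 0, 0],
    [0, 0, 0],
    [0, 0, 0],
    [0, 0, 0]
  ],
  "gripper": [-1, -1, -1, -1, -1]
}}

```text
time: 16.05
tool_pos: [0.5066, 0.0516, 0.2376]
ee_rot: [3.141, 0.001, 3.005]
wrist_force: [-1.7, 0.3, 1.2]
width: 0.0006
finger_force: 0.8
```

```bash
python3 -c "
from h import *
where()"
```

```text
t 16.05 way x -95.3 y -1.7 z 237.6 mm, dyaw -0.0009 | F along -1.76 side 0.08 up 1.24 | T [0.14 0.17 0.01] w 0.0006 [3.1415e+00 5.0000e-04 3.0047e+00]
```

Emit:
{"api": "play_rows", "payload": {
  "translation": [
    [-0.1, 0, 0],
    [-0.1, 0, 0],
    [-0.1, 0, 0],
    [0, 0, 0]
  ],
  "twist": [
    [0, 0, 0],
    [0, 0, 0],
    [0, 0, 0],
    [0, 0, 0]
  ],
  "gripper": [-1, -1, -1, -1]
}}

```text
time: 16.45
tool_pos: [0.518, 0.0501, 0.2371]
ee_rot: [-3.142, -0.0, 3.005]
wrist_force: [-2.7, 0.7, 2.3]
width: 0.0003
finger_force: 1.4
```

Emit:
{"api": "play_rows", "payload": {
  "translation": [
    [-0.1, 0, 0],
    [-0.1, 0, 0],
    [0, 0, 0]
  ],
  "twist": [
    [0, 0, 0],
    [0, 0, 0],
    [0, 0, 0]
  ],
  "gripper": [-1, -1, -1]
}}

```text
time: 16.75
tool_pos: [0.5259, 0.049, 0.237]
ee_rot: [-3.142, 0.0, 3.005]
wrist_force: [-2.4, 0.8, 1.8]
width: 0.0004
finger_force: 1.3
```

Emit:
{"api": "play_rows", "payload": {
  "translation": [
    [-0.1, 0, 0],
    [-0.1, 0, 0],
    [0, 0, 0]
  ],
  "twist": [
    [0, 0, 0],
    [0, 0, 0],
    [0, 0, 0]
  ],
  "gripper": [-1, -1, -1]
}}

```text
time: 17.05
tool_pos: [0.534, 0.0478, 0.237]
ee_rot: [-3.142, 0.001, 3.005]
wrist_force: [-2.5, 0.5, 1.2]
width: 0.0004
finger_force: 1.1
```

Emit:
{"api": "play_rows", "payload": {
  "translation": [
    [-0.1, 0, 0],
    [0, 0, 0]
  ],
  "twist": [
    [0, 0, 0],
    [0, 0, 0]
  ],
  "gripper": [-1, -1]
}}

```text
time: 17.25
tool_pos: [0.5379, 0.0473, 0.2369]
ee_rot: [-3.141, 0.001, 3.005]
wrist_force: [-1.9, 0.3, 1.4]
width: 0.0008
finger_force: 1.0
```

Emit:
{"api": "play_rows", "payload": {
  "translation": [
    [-0.1, 0, 0],
    [0, 0, 0]
  ],
  "twist": [
    [0, 0, 0],
    [0, 0, 0]
  ],
  "gripper": [-1, -1]
}}

```text
time: 17.45
tool_pos: [0.542, 0.0467, 0.2369]
ee_rot: [-3.142, 0.001, 3.005]
wrist_force: [-1.1, 1.0, 0.5]
width: 0.0005
finger_force: 0.9
```

Emit:
{"api": "play_rows", "payload": {
  "translation": [
    [-0.1, 0, 0],
    [0, 0, 0]
  ],
  "twist": [
    [0, 0, 0],
    [0, 0, 0]
  ],
  "gripper": [-1, -1]
}}

```text
time: 17.65
tool_pos: [0.5458, 0.0463, 0.2369]
ee_rot: [3.141, 0.0, 3.005]
wrist_force: [-3.5, 1.1, 1.0]
width: 0.0006
finger_force: 1.3
```

Emit:
{"api": "play_rows", "payload": {
  "translation": [
    [-0.1, 0, 0],
    [0, 0, 0]
  ],
  "twist": [
    [0, 0, 0],
    [0, 0, 0]
  ],
  "gripper": [-1, -1]
}}

```text
time: 17.85
tool_pos: [0.5493, 0.0459, 0.2369]
ee_rot: [3.141, -0.002, 3.005]
wrist_force: [-5.8, 0.7, 3.3]
width: 0.0005
finger_force: 2.7
```

Emit:
{"api": "play_rows", "payload": {
  "translation": [
    [-0.1, 0, 0],
    [0, 0, 0]
  ],
  "twist": [
    [0, 0, 0],
    [0, 0, 0]
  ],
  "gripper": [-1, -1]
}}

```text
time: 18.05
tool_pos: [0.5521, 0.0456, 0.237]
ee_rot: [3.142, -0.007, 3.005]
wrist_force: [-9.1, 2.5, 7.2]
width: 0.0002
finger_force: 5.4
```

Emit:
{"api": "play_rows", "payload": {
  "translation": [
    [-0.05, 0, -0.01],
    [0, 0, 0]
  ],
  "twist": [
    [0, 0, 0],
    [0, 0, 0]
  ],
  "gripper": [-1, -1]
}}

```text
time: 18.25
tool_pos: [0.5534, 0.0454, 0.237]
ee_rot: [-3.141, -0.009, 3.005]
wrist_force: [-13.3, 2.2, 7.4]
width: 0.0006
finger_force: 6.5
```

Emit:
{"api": "play_rows", "payload": {
  "translation": [
    [-0.05, 0, -0.01],
    [0, 0, 0]
  ],
  "twist": [
    [0, 0, 0],
    [0, 0, 0]
  ],
  "gripper": [-1, -1]
}}

```text
time: 18.45
tool_pos: [0.5549, 0.0452, 0.237]
ee_rot: [-3.141, -0.011, 3.005]
wrist_force: [-14.0, 2.0, 8.1]
width: 0.0003
finger_force: 7.2
```

```bash
python3 -c "
from h import *
where()"
```

```text
t 18.45 way x -46.6 y -1.5 z 237.0 mm, dyaw -0.0003 | F along -14.19 side 0.11 up 8.14 | T [0.39 2.18 0.  ] w 0.0003 [-3.1414 -0.0112  3.0053]
```

Emit:
{"api": "play_rows", "payload": {
  "translation": [
    [-0.05, 0, -0.01],
    [0, 0, 0]
  ],
  "twist": [
    [0, 0, 0],
    [0, 0, 0]
  ],
  "gripper": [-1, -1]
}}

```text
time: 18.65
tool_pos: [0.5564, 0.045, 0.237]
ee_rot: [-3.141, -0.013, 3.005]
wrist_force: [-15.7, 2.5, 6.9]
width: 0.0008
finger_force: 8.0
```

Emit:
{"api": "play_rows", "payload": {
  "translation": [
    [-0.03, 0, 0],
    [0, 0, 0]
  ],
  "twist": [
    [0, 0, 0],
    [0, 0, 0]
  ],
  "gripper": [-1, -1]
}}

```text
time: 18.85
tool_pos: [0.5571, 0.045, 0.237]
ee_rot: [-3.141, -0.015, 3.005]
wrist_force: [-18.4, 3.0, 8.1]
width: 0.0004
finger_force: 9.2
```

```bash
python3 -c "
from h import *
where()"
```

```text
t 18.85 way x -44.4 y -1.5 z 237.0 mm, dyaw -0.0002 | F along -18.68 side 0.45 up 8.07 | T [0.5  2.78 0.02] w 0.0004 [-3.1411 -0.0153  3.0054]
```

About 18.7 N, but the tool also presses down 8 N, which adds friction. I'll relieve that and then see what the push gives.

Emit:
{"api": "play_rows", "payload": {
  "translation": [
    [0, 0, -0.04],
    [0, 0, 0]
  ],
  "twist": [
    [0, 0, 0],
    [0, 0, 0]
  ],
  "gripper": [-1, -1]
}}

```text
time: 19.05
tool_pos: [0.5571, 0.0449, 0.2371]
ee_rot: [-3.141, -0.015, 3.005]
wrist_force: [-14.3, 3.6, 3.2]
width: 0.0003
finger_force: 7.5
```

```bash
python3 -c "
from h import *
where()"
```

```text
t 19.05 way x -44.4 y -1.5 z 237.1 mm, dyaw -0.0002 | F along -14.65 side 1.60 up 3.22 | T [ 0.48  2.31 -0.04] w 0.0003 [-3.1411 -0.0154  3.0054]
```

Emit:
{"api": "play_rows", "payload": {
  "translation": [
    [-0.03, 0, 0],
    [0, 0, 0]
  ],
  "twist": [
    [0, 0, 0],
    [0, 0, 0]
  ],
  "gripper": [-1, -1]
}}

```text
time: 19.25
tool_pos: [0.558, 0.0448, 0.2371]
ee_rot: [-3.141, -0.017, 3.005]
wrist_force: [-16.7, 2.1, 4.7]
width: 0.0006
finger_force: 8.5
```

Emit:
{"api": "play_rows", "payload": {
  "translation": [
    [-0.03, 0, -0.01],
    [0, 0, 0],
    [0, 0, 0]
  ],
  "twist": [
    [0, 0, 0],
    [0, 0, 0],
    [0, 0, 0]
  ],
  "gripper": [-1, -1, -1]
}}

```text
time: 19.55
tool_pos: [0.5589, 0.0447, 0.2372]
ee_rot: [-3.141, -0.018, 3.005]
wrist_force: [-17.2, 2.8, 4.0]
width: 0.0004
finger_force: 8.8
```

```bash
python3 -c "
from h import *
where()
im=robot.snapshot('wrist')
where()"
```

```text
t 19.55 way x -42.6 y -1.5 z 237.2 mm, dyaw -0.0002 | F along -17.37 side 0.44 up 3.96 | T [0.52 2.71 0.02] w 0.0004 [-3.1409 -0.0183  3.0054]
t 19.60 way x -42.6 y -1.5 z 237.2 mm, dyaw -0.0002 | F along -18.68 side 0.10 up 3.45 | T [ 0.5   2.7  -0.01] w 0.0005 [-3.1409 -0.0184  3.0054]
```

About 18 N with roughly 10.5 mm of wedging travel, which puts the strip near 1.45 mm. I'll back off straight, then lift.

Emit:
{"api": "play_rows", "payload": {
  "translation": [
    [0.1, 0, 0],
    [0.2, 0, 0],
    [0.5, 0, 0],
    [0.5, 0, 0],
    [0.5, 0, -0.2],
    [0, 0, -1],
    [0, 0, -1],
    [0, 0, 0]
  ],
  "twist": [
    [0, 0, 0],
    [0, 0, 0],
    [0, 0, 0],
    [0, 0, 0],
    [0, 0, 0],
    [0, 0, 0],
    [0, 0, 0],
    [0, 0, 0]
  ],
  "gripper": [-1, -1, -1, -1, -1, -1, -1, -1]
}}

```text
time: 20.4
tool_pos: [0.4935, 0.0536, 0.336]
ee_rot: [3.14, 0.017, 3.005]
wrist_force: [0.5, 0.0, 1.4]
width: 0.0006
finger_force: 0.0
```

Run:
```python
from h import *
where()
for c in ["scene","wrist"]:
  im=robot.snapshot(c);cv2.imwrite(f"pics/{c}6.png",im[:,:,::-1])
  for n in ["rest_grip","rest_back","rest_foot","strip"]:
    for d in robot.spot_point(n,c)[:1]: p=np.array(d["centre"]);print(c,n,"way x %.1f y %.1f z %.1f"%(1e3*(p[:2]-O)@X,1e3*(p[:2]-O)@Y,1e3*p[2]),round(d["score"],2),{k:v for k,v in d.items() if k not in("centre","score")})
a=cv2.imread("pics/scene6.png")[130:270,240:440];cv2.imwrite("pics/c6.png",cv2.resize(a,None,fx=4,fy=4,interpolation=cv2.INTER_CUBIC))
```

```text
t 20.40 way x -108.6 y -1.6 z 336.0 mm, dyaw -0.0010 | F along 0.49 side 0.08 up 1.42 | T [ 0.04 -0.12  0.04] w 0.0006 [3.1398 0.0172 3.0046]
scene rest_grip way x -1.8 y -2.1 z 52.1 0.8 {}
scene rest_back way x -41.7 y -2.9 z 51.0 0.94 {}
scene rest_foot way x 14.1 y -3.2 z 16.3 0.82 {}Traceback (most recent call last):
  File "<stdin>", line 6, in <module>
ValueError: it knows: coffee, rest_back, rest_foot, rest_grip, stamp, trimmer, tub, way, way_mouth
```

Run:
```python
from h import *
say()
a=robot.snapshot("scene")[130:270,240:440,::-1];cv2.imwrite("pics/c7.png",cv2.resize(a,None,fx=4,fy=4,interpolation=cv2.INTER_CUBIC))
```

```text
{'time': 20.6, 'tool_pos': [0.4916, 0.0536, 0.3274], 'ee_rot': [-3.1413, -0.0003, 3.0046], 'wrist_force': [-0.4962, 0.3178, 0.3914], 'wrist_torque': [0.0425, -0.1065, -0.0823], 'width': 0.0005, 'finger_force': 0.0}
```

View pics/c7.png

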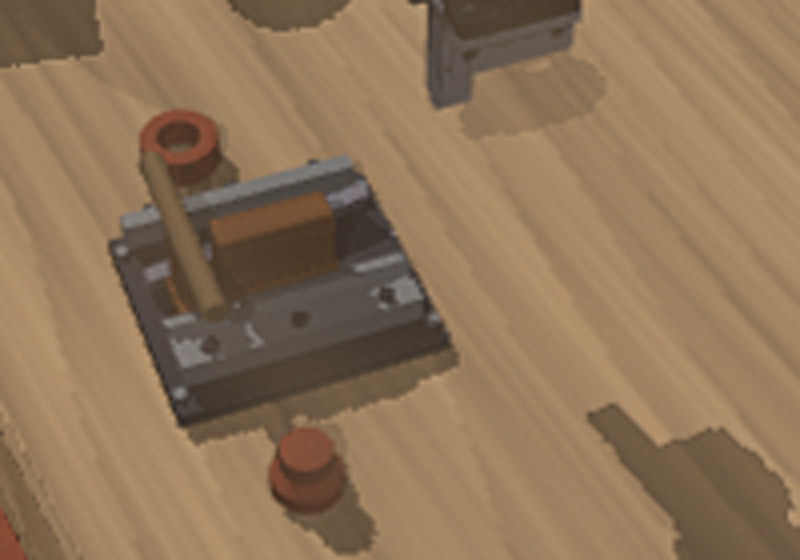

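The picture shows the rest seated in the way, with its rib at (270,245) and crossbar at (185,235). The gripper is clear and both stamps are where they were.

```bash
python3 -c "
from bench import robot
print(robot.close_job())"
```

```text
the job is handed in; nothing more can be done
None
```

The tool rest is in the way, pushed home with about 18 N and released, and the job is handed in at about 21 s; I estimate the strip is pressed back about 1.4 mm (inferred from travel, not read directly), and I touched nothing else on the bench.

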